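# Lay out the door-roller parts in reverse order for refitting

## Robot

A 6-joint arm with a two-finger parallel gripper is mounted at the origin on the work surface. World frame = base frame: x ahead of the robot, y to its left, z up, the work surface at z = 0. Lengths are in mm, angles in rad, forces in N, time in s.
With the tool pointing down it reaches from about 400 to 925 mm from the base axis. Payload 12.5 kg.
Tool frame: the origin (TCP) lies on the mounting face of the last link; the fingertips stand 190 mm ahead of it and the grasp point (between the pads) lies 171 mm ahead of it; x points along the fingers, y is the direction in which the jaws open and shut, and the axes are right-handed (so a half turn about x gives the same grasp; the last joint's range is limited). The gripper opens to 95 mm and grips with 3 to 60 N. Pads are 20 mm wide; open, the fingers measure 119 mm over their backs; the gripper's body (75 mm by 180 mm) begins 59 mm behind the grasp point.
Start: joints at [0.999, 0.491, 1.559, -0, 1.092, -0.106], TCP at [280.689, 558.425, 404.761] pointing down, gripper open.
Joint ranges: [-3.1, 3.1], [-0.84, 2.19], [0.05, 2.79], [-1.13, 4.28], [0.06, 2.93], [-2.69, 2.69]. Speed limits (rad/s): [2.22, 2.22, 2.79, 3.14, 3.14, 3.14].

## Interface

Orientations are given as [roll, pitch, yaw] about the fixed x, y, z axes, in that order (R = Rz(yaw) Ry(pitch) Rx(roll)).
In Python, from cell import env, eyes gives the robot as it stands. The module is installed in compiled form; this text tells all that it offers.
- The arm moves only by the tool jog_arm, never from a script. Its argument "deltas" is one flat list of numbers, 7 for each row, row after row: the shift along the tool's x, y, z in mm, then the turn, a rotation vector about the tool's x, y, z in rad, then the opening, from 0 (shut) to 1 (fully open). A call has 1 to 10 rows; each row shifts and turns the pose as measured when the row begins, along the tool's axes as they then stand; what a row does not reach is not made up. A row lasts 1/8 s, in which the tool goes at most 62.5 mm and 10.7 degrees, less where a joint would pass 70% of its speed; a pose out of reach is approached as far as the arm can. A call is refused whole if a number of a shift passes 62.5 or a number of a turn 0.188, either way. A call with a gripper value outside its range is refused whole. The fingers move at their own pace and stop on an object; the grip force is fixed at half the most. Time passes only in rows, so rows that do not move let the fingers close. It gives the time, the measured TCP pose, the force and the opening at its end, in the units of the state.
- env.state(): the state, without advancing time (a new reading comes with each control period).
- eyes.read_camera(name): name is "scene" or "top" or "wrist"; returns a dict with "image" (420x560x3 uint8, red, green, blue), "fovy" (degrees; the focal length in pixels is half the picture's height over the tangent of half this angle, whatever the lens; pixels are square), "cx", "cy" (the principal point, pixels), "world_from_camera" (4x4, takes a point from camera to world coordinates). Camera axes: x right, y up, looking along -z (the intrinsics and any distortion apply to the point x, -y, -z); pixel columns grow to the right and rows downward; lengths in mm; the calibration is good to about 2 mm. A picture is of the moment at which its call begins. There is no depth.
- env.job_done(): hands the job in, once; it reports no verdict.
The state is a dict: "t": time; "joints": joint angles; "qvel": joint speeds; "tau": joint torques, N m; "eef_pos": TCP position; "tcp_rot": TCP orientation; "ft_force": force on the tool from outside, world axes, zero at the start; "moment": the same for the moment, N m; "opening": opening from 0.0 (shut) to 1.0 (fully open).
Only numpy, scipy, OpenCV 4.12 (cv2) and the standard library are available. Lean on these libraries where they do the work, as an engineer would, in place of code of your own. Each camera call takes 0.05 s, during which the arm holds its last target.

## Task

The four parts of the garage-door roller stand in a row on the grey parts tray in the order in which they came off. Set them out for refitting in the four bays of the plywood board in the reverse order, one part to a bay: the part at the left end of the tray goes in the bay at the right end of the board, the second from the left in the second from the right, and so on. Every part must stand upright and flat on the floor of its bay, not on the strips.

Things in the scene. Friction and masses are not known exactly. Their poses are not given: they have to be found in the camera images.
- parts_tray: Grey flat tray, fixed, 150 x 292 mm, left or right of the board, four cork pads in a row on its floor (8 mm above the bench). Origin: bench height, under the row's middle; y along the row (+y = left seen from the robot, within 0.3 rad of world y), x away from the robot. Pads at x = 0, y = +105, +35, -35, -105 mm. Rim 14 mm above the bench. A scraper 14 mm thick lies at x = 55 to 100 mm.
- bay_board: Plywood board, fixed, 152 x 292 mm, four empty bays in a row between dark strips. Origin: bench height, under the row's middle; y along the row (+y = left seen from the robot, within 0.3 rad of world y), x away from the robot. Bay centres x = 0, y = +105, +35, -35, -105 mm; bays 58 x 58 mm inside, floor 8 mm above the bench, strips 6 mm higher. A step gauge up to 30 mm high lies at x = 60 to 97 mm.
- roller: Loose garage-door roller: white plastic wheel, 42 mm diameter, 18 mm thick, lying flat, with a steel hub (20 mm diameter, up to 24 mm) and an upright steel stem of 12 mm diameter on its axis; 60 mm tall in all, 0.08 to 0.17 kg. Origin: centre of the underside, z up along the stem.
- tube: Loose steel spacer tube standing on end, 30 mm outer diameter, 50 mm tall, with a dark bore on top, 0.10 to 0.20 kg. Origin: centre of the underside, z up along the tube.
- block: Loose aluminium bearing block standing upright, 28 mm (its x) by 40 mm (its y) by 44 mm tall, dark bore on top, 0.09 to 0.18 kg. Origin: centre of the underside, z up. It starts turned at most 0.3 rad from the tray.
- nut: Loose dark steel hexagonal coupling nut standing on end, 32 mm across flats, 42 mm tall, dark bore on top, 0.13 to 0.25 kg. Origin: centre of the underside, z up; its x axis is square to a pair of flats (further pairs every 60 degrees). It starts turned at most 0.3 rad from the tray.
- roller_pad: Thin cork pad (round, 62 mm diameter, 4 mm thick), fixed on the parts tray at one of its four places; the roller stands on it at the start (within 4 mm of its middle each way). The pads stay where they are and so still show the old order after the roller is taken away. Origin: centre of the underside, which is 8 mm above the bench.
- tube_pad: Thin cork pad (round, 48 mm diameter, 4 mm thick), fixed on the parts tray at one of its four places; the tube stands on it at the start (within 4 mm of its middle each way). The pads stay where they are and so still show the old order after the tube is taken away. Origin: centre of the underside, which is 8 mm above the bench.
- block_pad: Thin cork pad (rectangular, 50 x 60 mm, 4 mm thick), fixed on the parts tray at one of its four places; the block stands on it at the start (within 4 mm of its middle each way). The pads stay where they are and so still show the old order after the block is taken away. Origin: centre of the underside, which is 8 mm above the bench.
- nut_pad: Thin cork pad (hexagonal, 54 mm across flats, 4 mm thick), fixed on the parts tray at one of its four places; the nut stands on it at the start (within 4 mm of its middle each way). The pads stay where they are and so still show the old order after the nut is taken away. Origin: centre of the underside, which is 8 mm above the bench.
There are look-alikes about, which are no part of the job. Leave any purple look-alike of the block alone.

How it is judged (in metres and radians):
At the end, for the whole second after the job is handed in: Each part rests, upright within 0.12 rad, in the bay that mirrors its cork pad's place in the row (leftmost pad to rightmost bay, and so on): underside centre within 15 mm of the bay centre along and across the board and within 4 mm of the bay floor in height (((y of roller_pad in the frame of parts_tray between 0.085 and 0.125 m and y of roller in the frame of bay_board between -0.12 and -0.09 m) or (y of roller_pad in the frame of parts_tray between 0.015 and 0.055 m and y of roller in the frame of bay_board between -0.05 and -0.02 m) or (y of roller_pad in the frame of parts_tray between -0.055 and -0.015 m and y of roller in the frame of bay_board between 0.02 and 0.05 m) or (y of roller_pad in the frame of parts_tray between -0.125 and -0.085 m and y of roller in the frame of bay_board between 0.09 and 0.12 m)) and x of roller in the frame of bay_board between -0.015 and 0.015 m and z of roller in the frame of bay_board between 0.004 and 0.012 m and angle between each of roller, tube, block, nut's own z axis and vertical below 0.12 rad and linear speed of each of roller, tube, block, nut below 0.02 m/s and angular speed of each of roller, tube, block, nut below 0.2 rad/s and ((y of tube_pad in the frame of parts_tray between 0.085 and 0.125 m and y of tube in the frame of bay_board between -0.12 and -0.09 m) or (y of tube_pad in the frame of parts_tray between 0.015 and 0.055 m and y of tube in the frame of bay_board between -0.05 and -0.02 m) or (y of tube_pad in the frame of parts_tray between -0.055 and -0.015 m and y of tube in the frame of bay_board between 0.02 and 0.05 m) or (y of tube_pad in the frame of parts_tray between -0.125 and -0.085 m and y of tube in the frame of bay_board between 0.09 and 0.12 m)) and x of tube in the frame of bay_board between -0.015 and 0.015 m and z of tube in the frame of bay_board between 0.004 and 0.012 m and ((y of block_pad in the frame of parts_tray between 0.085 and 0.125 m and y of block in the frame of bay_board between -0.12 and -0.09 m) or (y of block_pad in the frame of parts_tray between 0.015 and 0.055 m and y of block in the frame of bay_board between -0.05 and -0.02 m) or (y of block_pad in the frame of parts_tray between -0.055 and -0.015 m and y of block in the frame of bay_board between 0.02 and 0.05 m) or (y of block_pad in the frame of parts_tray between -0.125 and -0.085 m and y of block in the frame of bay_board between 0.09 and 0.12 m)) and x of block in the frame of bay_board between -0.015 and 0.015 m and z of block in the frame of bay_board between 0.004 and 0.012 m and ((y of nut_pad in the frame of parts_tray between 0.085 and 0.125 m and y of nut in the frame of bay_board between -0.12 and -0.09 m) or (y of nut_pad in the frame of parts_tray between 0.015 and 0.055 m and y of nut in the frame of bay_board between -0.05 and -0.02 m) or (y of nut_pad in the frame of parts_tray between -0.055 and -0.015 m and y of nut in the frame of bay_board between 0.02 and 0.05 m) or (y of nut_pad in the frame of parts_tray between -0.125 and -0.085 m and y of nut in the frame of bay_board between 0.09 and 0.12 m)) and x of nut in the frame of bay_board between -0.015 and 0.015 m and z of nut in the frame of bay_board between 0.004 and 0.012 m); the robot touches nothing.
It also fails if it takes over 109 s, if anything falls off the work surface, if the arm or the gripper's body presses on something with over 40 N, if the wrist force passes 120 N, or if a joint passes its speed limit or range.

## Working session

There is one attempt and no reset: what is moved stays moved. The work goes in short steps, Python scripts to look and compute and a tool call to move; the robot and the scene stay as the last step left them, time stands still between calls to the robot, and variables do not carry over. Pictures are saved under pics/ and viewed, and the job is handed in when it is done.

Besides the shell and the picture viewer there is one more tool, called after "Call:" by a JSON object that holds its "op" and its "data", one argument or row to a line. jog_arm: Moves the arm, as the interface text tells. Its arguments: {"type":"object","properties":{"deltas":{"type":"array","items":{"type":"number"}}},"required":["deltas"]}

```bash
mkdir -p pics; ls; python3 - <<'E'
from cell import env, eyes
import cv2, numpy as np
s=env.state()
for k,v in s.items(): print(k,np.round(v,3))
for n in("scene","top"):
    c=eyes.read_camera(n)
    print(n,{k:(np.round(v,4).tolist() if k!="image" else v.shape) for k,v in c.items()})
    cv2.imwrite(f"pics/{n}0.png",c["image"][...,::-1]); 
    np.save(f"pics/{n}0.npy",c,allow_pickle=True)
E
```

```text
pics
t 0.0
joints [ 0.999  0.492  1.559  0.     1.092 -0.106]
qvel [-0.001  0.001  0.001  0.     0.001 -0.001]
tau [ 1.0000e-03 -6.1266e+01 -2.5819e+01  6.9000e-02  4.8000e-02 -0.0000e+00]
eef_pos [280.67  558.385 404.146]
tcp_rot [-1.677  1.57  -2.143]
ft_force [-0.847  0.498  0.227]
moment [ 0.001 -0.055  0.066]
opening 0.999
scene {'image': (420, 560, 3), 'fovy': 47.6279, 'cx': 274.6462, 'cy': 199.471, 'world_from_camera': [[-0.416, -0.6938, 0.5879, 1087.3352], [0.9094, -0.3188, 0.2672, 229.0944], [0.0021, 0.6457, 0.7636, 868.7181], [0.0, 0.0, 0.0, 1.0]]}
top {'image': (420, 560, 3), 'fovy': 46.8091, 'cx': 281.2802, 'cy': 217.1099, 'world_from_camera': [[-0.0029, 0.998, -0.0627, 418.2669], [-0.9999, -0.0019, 0.0158, -37.3816], [0.0157, 0.0628, 0.9979, 1120.8865], [0.0, 0.0, 0.0, 1.0]]}
```

View pics/scene0.png

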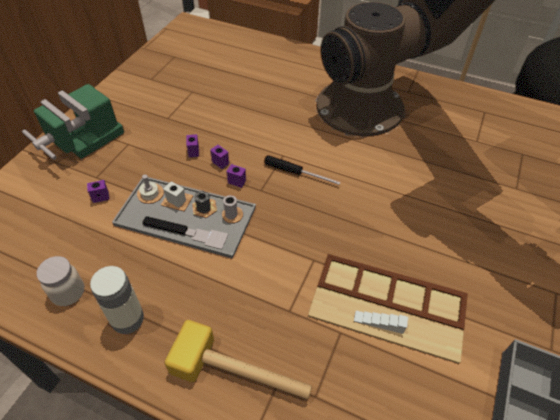

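View pics/top0.png

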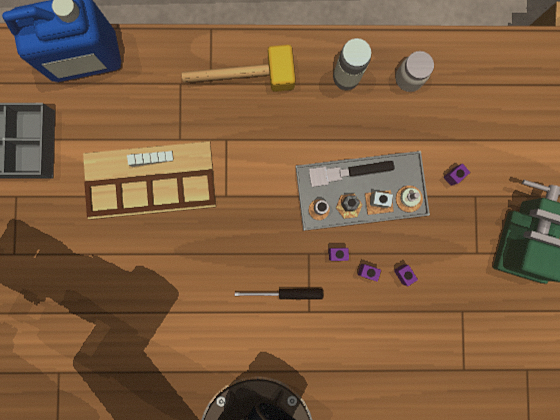

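The top view reads from left (+y): tube (320,207), nut (349,203), block (382,199), roller (411,197). The tray is at (362,190) and the board at (150,180). The purple look-alikes are at (339,254), (370,272), (406,273) and (457,173). The grey-white part at (382,199) stands on the rectangular pad, so it's the real block. I'll confirm that in a crop.

```bash
python3 - <<'E'
import cv2
im=cv2.imread("pics/top0.png")
a=im[145:235,290:435]; cv2.imwrite("pics/c1.png",cv2.resize(a,None,fx=5.5,fy=5.5,interpolation=cv2.INTER_CUBIC))
a=im[135:225,75:222]; cv2.imwrite("pics/c2.png",cv2.resize(a,None,fx=5.4,fy=5.4,interpolation=cv2.INTER_CUBIC))
E
```

```text
(no output)
```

View pics/c1.png

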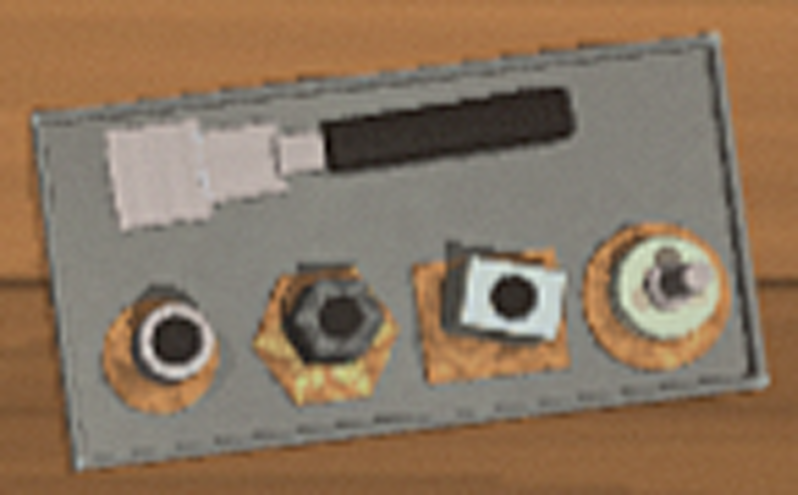

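View pics/c2.png

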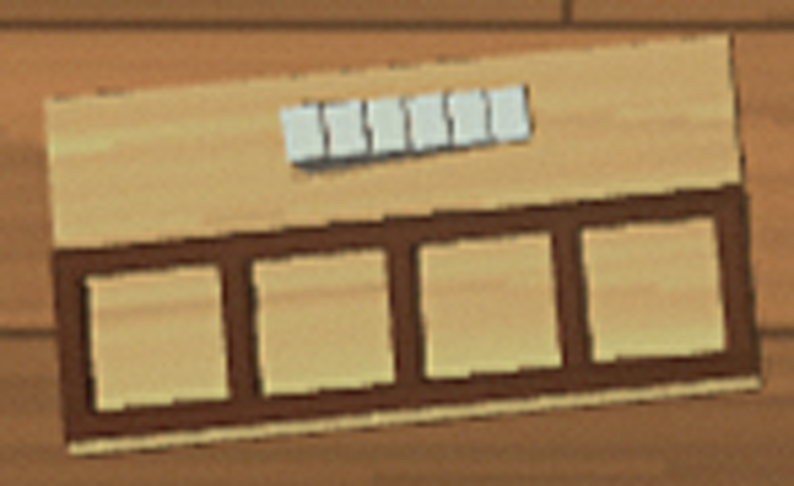

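```bash
cat > h.py <<'E'
import numpy as np, cv2
from scipy.spatial.transform import Rotation as R
from scipy.optimize import least_squares
def f(c): return c["image"].shape[0]/2/np.tan(np.radians(c["fovy"])/2)
def ray(c,u,v):
    T=np.array(c["world_from_camera"]);d=T[:3,:3]@np.array([(u-c["cx"])/f(c),-(v-c["cy"])/f(c),-1]);return T[:3,3],d
def onz(c,u,v,z):
    o,d=ray(c,u,v);return (o+d*(z-o[2])/d[2])[:2]
def proj(c,P):
    T=np.array(c["world_from_camera"]);p=(np.atleast_2d(P)-T[:3,3])@T[:3,:3]
    return np.c_[c["cx"]+f(c)*p[:,0]/-p[:,2], c["cy"]-f(c)*p[:,1]/-p[:,2]]
def fit(c,loc,px,x0):
    """planar frame pose from local 3D points and pixels"""
    def w(q): 
        L=np.asarray(loc,float);a=np.cos(q[2]);b=np.sin(q[2])
        return np.c_[q[0]+a*L[:,0]-b*L[:,1],q[1]+b*L[:,0]+a*L[:,1],L[:,2]]
    r=least_squares(lambda q:(proj(c,w(q))-px).ravel(),x0,x_scale=[1,1,.01])
    return r.x,r.fun.reshape(-1,2)
def load(n): return np.load(n,allow_pickle=True).item()
E
python3 - <<'E'
from h import *
np.set_printoptions(precision=2,suppress=True)
c=load("pics/top0.npy")
def C(p,s,o): p=np.array(p,float);return (p+.5)/s-.5+np.array(o)
# board bay inner corners at z=14 (strip top edges) / floor 8
px=[];loc=[]
B=[(105,[(86,277),(219,265),(230,398),(95,411)]),(35,[(251,261),(386,249),(396,383),(262,396)]),(-35,[(418,246),(551,234),(561,367),(425,380)]),(-105,[(582,230),(712,219),(725,351),(593,362)])]
for y,cs in B:
    for (sx,sy),p in zip([(1,1),(1,-1),(-1,-1),(-1,1)],cs):
        loc.append((29*sx,y+29*sy,11));px.append(C(p,5.4,(75,135)))
q,r=fit(c,loc,np.array(px),[500,200,.05]);print("board",q,"\n",r.T)
for n,p,z in [("tube",(175,340),62),("nut",(337,315),54),("block",(513,296),56),("stem",(693,280),72),("wheel",(665,288),30),("tpad",(160,352),12),("npad",(327,335),12),("bpad",(492,316),12),("rpad",(655,297),12)]:
    print(n,onz(c,*C(p,5.5,(290,145)),z))
px=C([(37,118),(714,38),(766,380),(80,467)],5.5,(290,145))
# tray corners rim
print([onz(c,*p,14) for p in px])
E
```

```text
board [544.48 245.98   0.09] 
 [[-0.38  0.41  0.29 -0.21 -0.27  0.08  0.25 -0.36 -0.6   0.05  0.31  0.14
  -0.47  0.67  0.47 -0.38]
 [-0.15 -0.31  0.2   0.21 -0.06 -0.21  0.07  0.07 -0.14 -0.29  0.13  0.12
  -0.04 -0.36  0.2   0.56]]
tube [ 508.19 -142.26]
nut [ 518.85 -208.41]
block [ 526.23 -279.14]
stem [ 530.89 -347.26]
wheel [ 532.1 -348. ]
tpad [ 507.42 -140.9 ]
npad [ 514.43 -210.85]
bpad [ 522.3  -280.17]
rpad [ 530.19 -348.84]
[array([605.61, -89.92]), array([ 639.51, -375.37]), array([ 495.09, -394.18]), array([ 459.4 , -107.07])]
```

```bash
cat >> h.py <<'E'
def plan(s,xyz,yaw):
    """tool-frame shift and rotvec to TCP pose: pointing down, tool y along (cos yaw, sin yaw)"""
    R0=R.from_euler("xyz",s["tcp_rot"]).as_matrix()
    best=None
    for k in (0,np.pi):
        y=np.array([np.cos(yaw+k),np.sin(yaw+k),0]);x=np.array([0,0,-1.])
        Rt=np.c_[x,y,np.cross(x,y)]
        rv=R.from_matrix(R0.T@Rt).as_rotvec()
        if best is None or np.linalg.norm(rv)<np.linalg.norm(best): best=rv
    return R0.T@(np.array(xyz)-s["eef_pos"]), best
E
python3 - <<'E'
from h import *
from cell import env
np.set_printoptions(precision=3,suppress=True)
s=env.state();print(R.from_euler("xyz",s["tcp_rot"]).as_matrix());print(plan(s,[520,-245,400],.11),plan(s,[520,-245,400],.11+np.pi/2))
E
```

```text
[[-0.001  0.449  0.893]
 [-0.001  0.893 -0.449]
 [-1.    -0.001 -0.   ]]
(array([   4.751, -610.321,  574.646]), array([0.995, 0.   , 0.001])) (array([   4.751, -610.321,  574.646]), array([-0.576, -0.   ,  0.001]))
```

Call:
{"op": "jog_arm", "data": {
  "deltas": [0, -30, 30, 0, 0, 0, 0.6, 0, -30, 30, 0, 0, 0, 0.6, 0, -30, 30, 0, 0, 0, 0.6, 0, -30, 30, 0, 0, 0, 0.6, 0, -30, 30, 0, 0, 0, 0.6, 0, -30, 30, 0, 0, 0, 0.6, 0, -30, 30, 0, 0, 0, 0.6, 0, -30, 30, 0, 0, 0, 0.6, 0, -30, 30, 0, 0, 0, 0.6, 0, -30, 30, 0, 0, 0, 0.6]
}}

```text
t: 1.35
eef_pos: [416.6, 145.4, 402.3]
tcp_rot: [-1.879, 1.566, -2.339]
ft_force: [0.3, 0.9, -0.8]
opening: 0.6
```

Call:
{"op": "jog_arm", "data": {
  "deltas": [0, -30, 30, 0, 0, 0, 0.6, 0, -30, 30, 0, 0, 0, 0.6, 0, -30, 30, 0, 0, 0, 0.6, 0, -30, 30, 0, 0, 0, 0.6, 0, -30, 30, 0, 0, 0, 0.6, 0, -30, 30, 0, 0, 0, 0.6, 0, -30, 30, 0, 0, 0, 0.6, 0, -30, 30, 0, 0, 0, 0.6, 0, -30, 20, 0, 0, 0, 0.6, 0, 0, 0, 0, 0, 0, 0.6]
}}

```text
t: 2.6
eef_pos: [531.5, -227.4, 400.9]
tcp_rot: [-2.381, 1.564, -2.846]
ft_force: [0.2, 1.5, -0.7]
opening: 0.599
```

Call:
{"op": "jog_arm", "data": {
  "deltas": [0, 0, 0, 0.166, 0, 0, 0.6, 0, 0, 0, 0.166, 0, 0, 0.6, 0, 0, 0, 0.166, 0, 0, 0.6, 0, 0, 0, 0.166, 0, 0, 0.6, 0, 0, 0, 0.166, 0, 0, 0.6, 0, 0, 0, 0.166, 0, 0, 0.6, 0, 0, 0, 0, 0, 0, 0.6, 0, 0, 0, 0, 0, 0, 0.6]
}}

```text
t: 3.6
eef_pos: [530.4, -220.9, 399.5]
tcp_rot: [-1.824, 1.56, 2.975]
ft_force: [-0.0, -0.2, 0.1]
opening: 0.599
```

```bash
python3 - <<'E'
from h import *
from cell import env,eyes
np.set_printoptions(precision=3,suppress=True)
s=env.state();print(s["t"],s["joints"],s["eef_pos"],s["opening"],plan(s,[520,-245,400],.11))
c=eyes.read_camera("wrist");np.save("pics/w1.npy",c,allow_pickle=True);cv2.imwrite("pics/w1.png",c["image"][...,::-1]);print(c["world_from_camera"],c["fovy"])
print(proj(c,[[508,-142,62],[519,-208,54],[526,-279,56],[531,-347,72]]))
E
```

```text
3.6 [-0.509  0.426  1.689 -0.004  1.036 -0.593] [ 530.421 -220.942  399.493] 0.5987936540648767 (array([ -0.439, -12.467,  23.066]), array([-0.023, -0.003,  0.01 ]))
[[   0.996   -0.085   -0.012  523.881]
 [   0.086    0.959    0.272 -144.408]
 [  -0.011   -0.272    0.962  380.159]
 [   0.       0.       0.       1.   ]] 59.20542811484639
[[264.904  93.062]
 [272.068 170.809]
 [273.367 245.767]
 [272.351 318.905]]
```

View pics/w1.png

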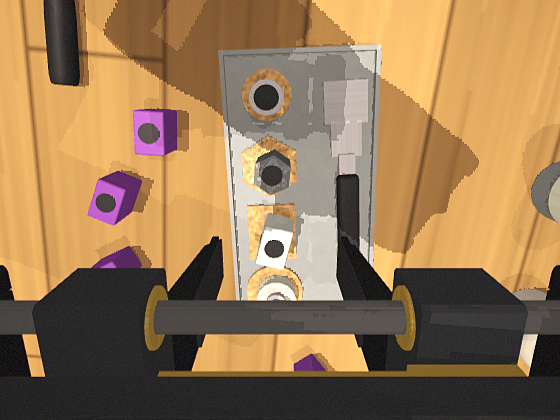

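Wrist view: tube bore (266,96), nut bore (272,175), block bore (274,249), in agreement with the top camera to about 3 px. Next I'll read the block and nut turns from a zoom.

```bash
python3 - <<'E'
import cv2
im=cv2.imread("pics/w1.png")
a=im[130:280,220:320]; cv2.imwrite("pics/c3.png",cv2.resize(a,None,fx=4,fy=4,interpolation=cv2.INTER_CUBIC))
E
```

```text
(no output)
```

View pics/c3.png

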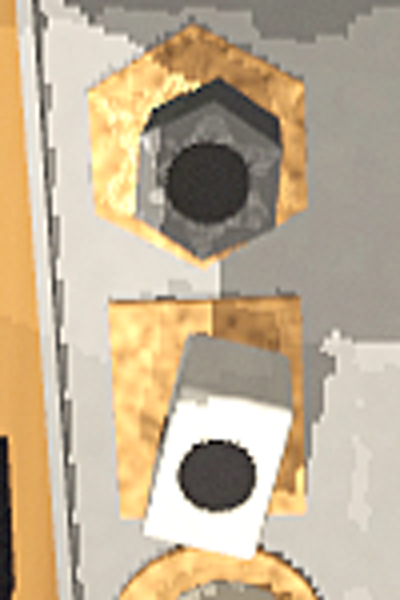

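```bash
python3 - <<'E'
from h import *
np.set_printoptions(precision=3,suppress=True)
c=load("pics/w1.npy")
g=lambda p,z:onz(c,(p[0]+.5)/4-.5+220,(p[1]+.5)/4-.5+130,z)
def ang(a,b,z): d=g(a,z)-g(b,z);return np.linalg.norm(d),np.arctan2(-d[0],d[1])
print("nut",ang((140,135),(138,220),54),ang((280,148),(272,225),54), ang((213,105),(205,258),54))
print("block",ang((178,398),(145,535),56),ang((292,410),(252,557),56))
print("nutc",g((207,182),54),"blockc",g((217,475),56), "tube",onz(c,266,96,62))
P=np.array([g(p,56) for p in [(178,398),(145,535),(292,410),(252,557)]]);print(P.mean(0))
print("padblock",ang((110,300),(120,518),12),ang((300,297),(305,512),12))
E
```

```text
nut (np.float64(19.438166578007745), np.float64(0.04409422111847203)) (np.float64(17.715887777399853), np.float64(-0.009216543208134812)) (np.float64(35.054807918993), np.float64(0.02879036318768477))
block (np.float64(35.776414486012825), np.float64(-0.14817467878103022)) (np.float64(38.683593522879825), np.float64(-0.1553857132487239))
nutc [ 518.695 -211.978] blockc [ 526.693 -281.596] tube [ 509.079 -144.248]
[ 526.61  -281.865]
padblock (np.float64(61.46799932458079), np.float64(0.10598374593392443)) (np.float64(60.44106241223935), np.float64(0.11916309691550266))
```

```bash
cat > go.py <<'E'
import sys
from h import *
from cell import env
np.set_printoptions(precision=3,suppress=True)
a=[float(x) for x in sys.argv[1:]]
s=env.state();sh,rv=plan(s,a[:3],a[3]);print("t",round(s["t"],2),"pos",s["eef_pos"],"F",s["ft_force"],"open",round(s["opening"],3),"\nshift",sh,"rot",rv,"j",s["joints"])
E
python3 go.py 508.7 -143.4 260 .1
```

```text
t 3.65 pos [ 530.413 -221.021  399.525] F [-0.181  0.012  0.788] open 0.596 
shift [139.889 -13.509 -78.816] rot [-0.014 -0.003  0.01 ] j [-0.509  0.426  1.689 -0.004  1.036 -0.593]
```

Call:
{"op": "jog_arm", "data": {
  "deltas": [0, -3.4, -20, -0.014, -0.003, 0.01, 0.6, 0, -3.4, -20, 0, 0, 0, 0.6, 0, -3.4, -20, 0, 0, 0, 0.6, 0, -3.4, -19, 0, 0, 0, 0.6, 35, 0, 0, 0, 0, 0, 0.6, 35, 0, 0, 0, 0, 0, 0.6, 35, 0, 0, 0, 0, 0, 0.6, 25, 0, 0, 0, 0, 0, 0.6, 0, 0, 0, 0, 0, 0, 0.6]
}}

```text
t: 4.78
eef_pos: [506.2, -132.5, 268.1]
tcp_rot: [1.126, 1.567, -0.336]
ft_force: [-0.5, 0.2, 1.0]
opening: 0.596
```

```bash
python3 go.py 508.7 -143.4 214 .1
```

```text
t 4.78 pos [ 506.184 -132.456  268.056] F [-0.452  0.154  1.009] open 0.596 
shift [54.076  1.148 11.074] rot [ 0.009  0.001 -0.003] j [-0.382  0.538  1.943  0.     0.658 -0.491]
```

Call:
{"op": "jog_arm", "data": {
  "deltas": [8, 1, 9, 0.009, 0.001, -0.003, 0.6, 0, 0, 0, 0, 0, 0, 0.6, 0, 0, 0, 0, 0, 0, 0.6]
}}

```text
t: 5.15
eef_pos: [508.7, -141.5, 262.1]
tcp_rot: [0.956, 1.567, -0.516]
ft_force: [-0.4, 0.9, 0.6]
opening: 0.598
```

```bash
python3 go.py 508.7 -143.4 214 .1;  python3 - <<'E'
from h import *
from cell import env,eyes
c=eyes.read_camera("wrist");np.save("pics/w2.npy",c,allow_pickle=True);cv2.imwrite("pics/w2.png",c["image"][...,::-1])
print(proj(c,[[508.7,-143.4,62],[519,-210,54]]))
E
```

```text
t 5.15 pos [ 508.691 -141.507  262.058] F [-0.438  0.919  0.638] open 0.598 
shift [48.061 -0.32   1.785] rot [-0.     0.002 -0.003] j [-0.396  0.552  1.936 -0.001  0.65  -0.495]
[[277.79765334 250.91272209]
 [284.13202784 349.42766111]]
```

View pics/w2.png

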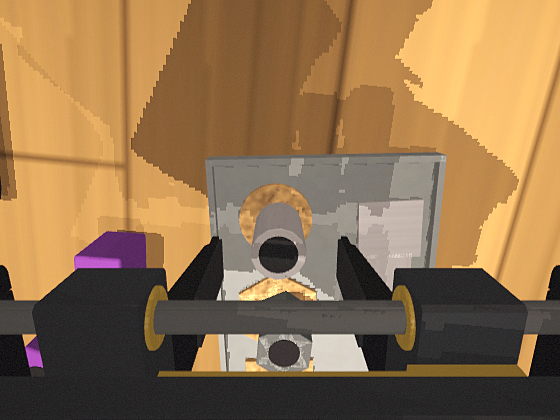

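The tube's bore is at (278,255), centred between the fingers; the prediction was (278,251). I'll descend and grip.

Call:
{"op": "jog_arm", "data": {
  "deltas": [20, 0, 3, 0, 0, 0, 0.6, 15, 0, 0, 0, 0, 0, 0.6, 7, 0, 0, 0, 0, 0, 0.6, 0, 0, 0, 0, 0, 0, 0.6, 0, 0, 0, 0, 0, 0, 0.6]
}}

```text
t: 5.82
eef_pos: [509.5, -144.5, 220.4]
tcp_rot: [1.01, 1.564, -0.461]
ft_force: [-0.5, 1.0, -0.5]
opening: 0.596
```

```bash
python3 go.py 508.7 -144.5 214 .1
```

```text
t 5.83 pos [ 509.496 -144.53   220.394] F [-0.509  1.002 -0.521] open 0.596 
shift [ 6.389 -0.824 -0.131] rot [-0.     0.003 -0.006] j [-0.401  0.624  1.957 -0.001  0.555 -0.5  ]
```

Call:
{"op": "jog_arm", "data": {
  "deltas": [6, -1, 0, 0, 0.003, -0.006, 0.6, 0, 0, 0, 0, 0, 0, 0.6, 0, 0, 0, 0, 0, 0, 0.2, 0, 0, 0, 0, 0, 0, 0.2, 0, 0, 0, 0, 0, 0, 0.2, 0, 0, 0, 0, 0, 0, 0.2]
}}

```text
t: 6.58
eef_pos: [508.6, -144.6, 214.8]
tcp_rot: [0.342, 1.57, -1.13]
ft_force: [1.0, 0.7, -0.4]
opening: 0.31
```

```bash
python3 go.py 508.7 -144.5 290 .1
```

```text
t 6.58 pos [ 508.594 -144.626  214.836] F [ 1.011  0.7   -0.367] open 0.31 
shift [-75.164   0.142  -0.048] rot [-0.     0.001 -0.   ] j [-0.402  0.633  1.96  -0.001  0.548 -0.5  ]
```

Call:
{"op": "jog_arm", "data": {
  "deltas": [-20, 0, 0, 0, 0, 0, 0.15, -30, 0, 0, 0, 0, 0, 0.15, -30, 0, 0, 0, 0, 0, 0.15, 0, 0, 0, 0, 0, 0, 0.15]
}}

```text
t: 7.08
eef_pos: [508.3, -144.5, 295.9]
tcp_rot: [-1.76, 1.569, 3.052]
ft_force: [0.3, -0.2, -1.9]
opening: 0.312
```

```bash
python3 go.py 553.9 141.4 290 .09
```

```text
t 7.08 pos [ 508.323 -144.494  295.935] F [ 0.348 -0.182 -1.907] open 0.312 
shift [   5.893   73.789 -279.943] rot [ 0.01  -0.     0.002] j [-0.402  0.5    1.908 -0.001  0.736 -0.501]
```

Call:
{"op": "jog_arm", "data": {
  "deltas": [0, 5, -20, 0, 0, 0, 0.15, 0, 9, -35, 0, 0, 0, 0.15, 0, 10, -38, 0, 0, 0, 0.15, 0, 10, -38, 0, 0, 0, 0.15, 0, 10, -38, 0, 0, 0, 0.15, 0, 10, -38, 0, 0, 0, 0.15, 0, 9, -33, 0, 0, 0, 0.15, 0, 5, -20, 0, 0, 0, 0.15, 0, 2, -10, 0, 0, 0, 0.15, 0, 0, 0, 0, 0, 0, 0.15]
}}

```text
t: 8.32
eef_pos: [550.6, 139.1, 283.3]
tcp_rot: [-1.689, 1.554, 3.121]
ft_force: [-0.5, 0.4, -2.0]
opening: 0.31
```

```bash
python3 go.py 553.9 141.4 290 .09;  python3 - <<'E'
from h import *
from cell import env,eyes
c=eyes.read_camera("wrist");np.save("pics/w3.npy",c,allow_pickle=True);cv2.imwrite("pics/w3.png",c["image"][...,::-1])
q=[544.5,246,.09]
print(proj(c,[[q[0]-y*np.sin(.09),q[1]+y*np.cos(.09),8] for y in (105,35,-35,-105)]))
E
```

```text
t 8.32 pos [550.579 139.142 283.321] F [-0.527  0.409 -1.983] open 0.31 
shift [-6.733  3.412 -1.936] rot [ 0.008 -0.002  0.017] j [0.131 0.564 1.818 0.004 0.777 0.031]
[[ 296.40434687 -150.61092759]
 [ 294.21227436  -12.11293171]
 [ 292.35836476  105.01949113]
 [ 290.76997086  205.3762858 ]]
```

View pics/w3.png

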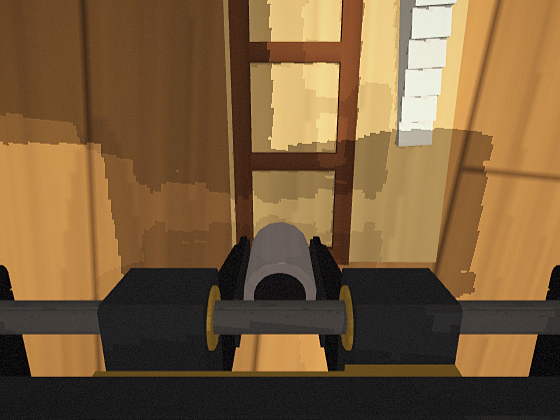

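Bay −35 sits about 3 px (2 mm) from the prediction, so the board origin becomes about (545, 244.5). Now to lower the tube into the right-hand bay.

Call:
{"op": "jog_arm", "data": {
  "deltas": [15, 4, 0, 0.008, -0.002, 0.017, 0.15, 20, 0, 0, 0, 0, 0, 0.15, 15, 0, 0, 0, 0, 0, 0.15, 0, 0, 0, 0, 0, 0, 0.15]
}}

```text
t: 8.88
eef_pos: [554.4, 135.8, 231.7]
tcp_rot: [0.809, 1.57, -0.676]
ft_force: [0.8, -0.8, -2.1]
opening: 0.309
```

```bash
python3 go.py 554.4 140 211.5 .09
```

```text
t 8.88 pos [554.438 135.76  231.677] F [ 0.824 -0.753 -2.13 ] open 0.309 
shift [20.175  0.314 -4.237] rot [-0.005  0.    -0.   ] j [ 0.125  0.643  1.847 -0.001  0.651  0.04 ]
```

Call:
{"op": "jog_arm", "data": {
  "deltas": [0, 0, -4, 0, 0, 0, 0.15, 10, 0, 0, 0, 0, 0, 0.15, 5, 0, 0, 0, 0, 0, 0.15, 0, 0, 0, 0, 0, 0, 0.15]
}}

```text
t: 9.38
eef_pos: [554.3, 139.8, 217.0]
tcp_rot: [1.409, 1.568, -0.077]
ft_force: [-0.5, -1.0, -2.3]
opening: 0.314
```

```bash
python3 go.py 554.4 140 211.5 .09;  python3 - <<'E'
from h import *
from cell import env,eyes
c=eyes.read_camera("wrist");cv2.imwrite("pics/w4.png",c["image"][...,::-1])
c=eyes.read_camera("scene");cv2.imwrite("pics/s4.png",cv2.resize(c["image"][230:380,290:490,::-1],None,fx=4,fy=4,interpolation=cv2.INTER_CUBIC))
E
```

```text
t 9.38 pos [554.348 139.819 216.965] F [-0.482 -0.995 -2.337] open 0.314 
shift [ 5.466  0.054 -0.178] rot [-0.005  0.    -0.002] j [ 0.132  0.667  1.852 -0.001  0.62   0.047]
```

View pics/s4.png

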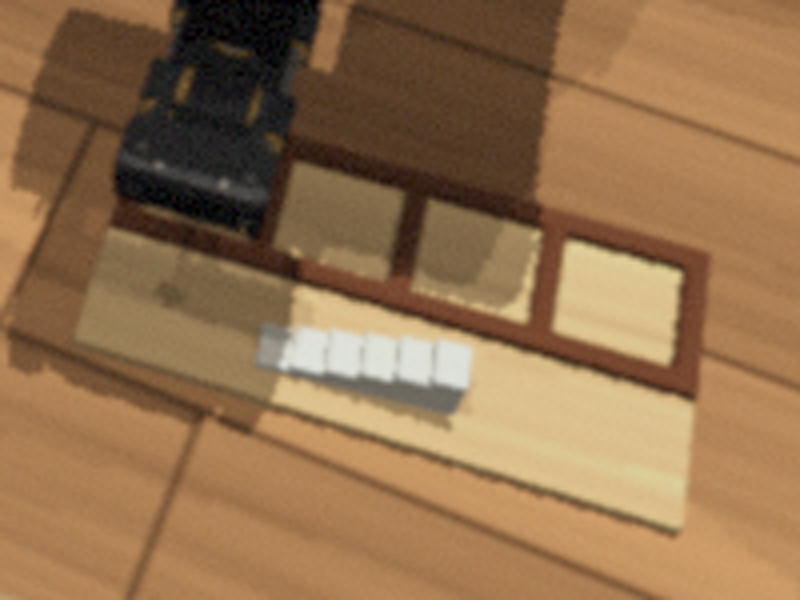

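The gripper is over the right-hand bay and inside its limits. I'll lower the last 6 mm and release.

Call:
{"op": "jog_arm", "data": {
  "deltas": [3, 0, 0, 0, 0, 0, 0.15, 3, 0, 0, 0, 0, 0, 0.15, 1, 0, 0, 0, 0, 0, 0.15, 0, 0, 0, 0, 0, 0, 0.15]
}}

```text
t: 9.98
eef_pos: [554.5, 139.8, 210.9]
tcp_rot: [1.475, 1.567, -0.01]
ft_force: [0.1, -0.0, -2.0]
opening: 0.311
```

Call:
{"op": "jog_arm", "data": {
  "deltas": [0, 0, 0, 0, 0, 0, 0.6, 0, 0, 0, 0, 0, 0, 0.6, 0, 0, 0, 0, 0, 0, 0.6, -20, 0, 0, 0, 0, 0, 0.6, -40, 0, 0, 0, 0, 0, 0.6, -40, 0, 0, 0, 0, 0, 0.6, -30, 0, 0, 0, 0, 0, 0.6, 0, 0, 0, 0, 0, 0, 0.6]
}}

```text
t: 10.98
eef_pos: [554.2, 139.8, 344.2]
tcp_rot: [1.459, 1.567, -0.026]
ft_force: [-0.6, -0.9, -0.3]
opening: 0.604
```

```bash
python3 go.py 518.8 -211 290 .02
```

```text
t 10.97 pos [554.184 139.778 344.217] F [-0.564 -0.893 -0.29 ] open 0.604 
shift [ 54.128 -65.274 346.477] rot [ 0.065  0.    -0.003] j [ 0.132  0.484  1.76  -0.001  0.894  0.047]
```

Call:
{"op": "jog_arm", "data": {
  "deltas": [3, -4, 20, 0, 0, 0, 0.6, 5, -7, 38, 0, 0, 0, 0.6, 5, -8.5, 45, 0, 0, 0, 0.6, 5, -8.5, 45, 0, 0, 0, 0.6, 5, -8.5, 45, 0, 0, 0, 0.6, 5, -8.5, 45, 0, 0, 0, 0.6, 5, -7.5, 40, 0, 0, 0, 0.6, 5, -6.5, 35, 0, 0, 0, 0.6, 0, -4, 22, 0, 0, 0, 0.6, 0, -2, 10, 0, 0, 0, 0.6]
}}

```text
t: 12.22
eef_pos: [511.5, -227.3, 290.9]
tcp_rot: [-1.997, 1.555, 2.799]
ft_force: [0.0, 1.2, 0.2]
opening: 0.598
```

```bash
python3 go.py 518.8 -211 265 .02
```

```text
t 12.22 pos [ 511.479 -227.261  290.937] F [0.039 1.174 0.186] open 0.598 
shift [ 25.911   9.036 -15.419] rot [ 0.064 -0.006  0.015] j [-0.536  0.544  1.833 -0.004  0.781 -0.616]
```

Call:
{"op": "jog_arm", "data": {
  "deltas": [8, 7, -12, 0, 0, 0, 0.6, 8, 1, -4, 0.06, -0.006, 0.015, 0.6, 0, 0, 0, 0, 0, 0, 0.6, 0, 0, 0, 0, 0, 0, 0.6]
}}

```text
t: 12.72
eef_pos: [517.6, -207.7, 272.0]
tcp_rot: [-2.237, 1.567, 2.5]
ft_force: [0.6, -0.6, 0.4]
opening: 0.6
```

```bash
python3 go.py 518.8 -211.5 211 .02;  python3 - <<'E'
from h import *
from cell import env,eyes
c=eyes.read_camera("wrist");np.save("pics/w5.npy",c,allow_pickle=True);cv2.imwrite("pics/w5.png",c["image"][...,::-1])
print(proj(c,[[518.8,-211.5,54],[526.6,-281,56]]))
E
```

```text
t 12.72 pos [ 517.641 -207.737  271.978] F [ 0.571 -0.62   0.419] open 0.6 
shift [60.965  1.261  3.944] rot [ 0.005 -0.003  0.003] j [-0.5    0.568  1.854  0.001  0.723 -0.525]
[[282.2745168  243.09475588]
 [291.91832809 348.66747226]]
```

View pics/w5.png

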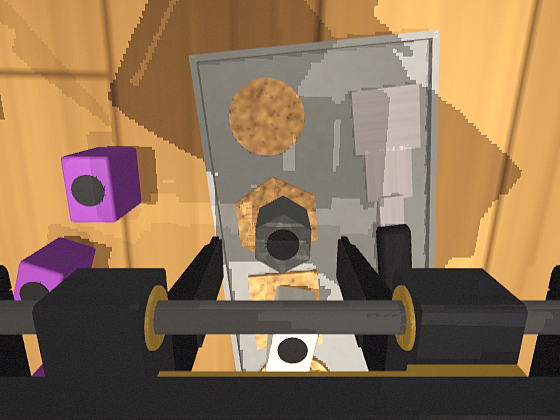

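The nut's bore is at (282,244), against a prediction of (282,243), and its flats are parallel to the jaws. Descending to grip.

Call:
{"op": "jog_arm", "data": {
  "deltas": [20, 1, 4, 0.005, -0.003, 0.003, 0.6, 15, 0, 0, 0, 0, 0, 0.6, 12, 0, 0, 0, 0, 0, 0.6, 4, 0, 0, 0, 0, 0, 0.6, 0, 0, 0, 0, 0, 0, 0.6]
}}

```text
t: 13.4
eef_pos: [519.1, -211.2, 220.0]
tcp_rot: [0.675, 1.569, -0.874]
ft_force: [-0.1, 1.1, 0.4]
opening: 0.6
```

```bash
python3 go.py 518.8 -211.5 211 .02
```

```text
t 13.4 pos [ 519.085 -211.15   219.998] F [-0.127  1.091  0.414] open 0.6 
shift [ 8.998 -0.301  0.334] rot [ 0.002  0.001 -0.001] j [-0.504  0.652  1.879 -0.001  0.609 -0.526]
```

Call:
{"op": "jog_arm", "data": {
  "deltas": [6, 0, 0, 0, 0, 0, 0.6, 3, 0, 0, 0, 0, 0, 0.6, 0, 0, 0, 0, 0, 0, 0.6, 0, 0, 0, 0, 0, 0, 0.15, 0, 0, 0, 0, 0, 0, 0.15, 0, 0, 0, 0, 0, 0, 0.15, 0, 0, 0, 0, 0, 0, 0.15]
}}

```text
t: 14.28
eef_pos: [519.2, -211.3, 211.5]
tcp_rot: [0.865, 1.568, -0.683]
ft_force: [-0.2, -0.2, -0.8]
opening: 0.337
```

Call:
{"op": "jog_arm", "data": {
  "deltas": [-20, 0, 0, 0, 0, 0, 0.15, -30, 0, 0, 0, 0, 0, 0.15, -30, 0, 0, 0, 0, 0, 0.15, 0, 0, 0, 0, 0, 0, 0.15]
}}

```text
t: 14.78
eef_pos: [518.8, -211.0, 292.2]
tcp_rot: [-0.871, 1.57, -2.419]
ft_force: [0.4, 0.1, -3.2]
opening: 0.335
```

```bash
python3 go.py 548.1 209.6 290 .09
```

```text
t 14.78 pos [ 518.786 -210.951  292.228] F [ 0.447  0.146 -3.207] open 0.335 
shift [   2.065   38.731 -419.789] rot [-0.068  0.     0.   ] j [-0.504  0.541  1.834 -0.001  0.767 -0.526]
```

Call:
{"op": "jog_arm", "data": {
  "deltas": [-1, 2, -20, 0, 0, 0, 0.15, -1, 4, -40, 0, 0, 0, 0.15, -1, 4.5, -50, 0, 0, 0, 0.15, -1, 4.5, -50, 0, 0, 0, 0.15, -1, 4.5, -50, 0, 0, 0, 0.15, -1, 4.5, -50, 0, 0, 0, 0.15, 0, 4.5, -50, 0, 0, 0, 0.15, 0, 4.5, -48, 0, 0, 0, 0.15, 0, 3, -33, 0, 0, 0, 0.15, 0, 2, -18, 0, 0, 0, 0.15]
}}

```text
t: 16.02
eef_pos: [543.5, 218.8, 285.8]
tcp_rot: [-1.644, 1.552, 3.09]
ft_force: [-0.1, 0.0, -2.0]
opening: 0.334
```

```bash
python3 go.py 548.1 209.6 290 .09
```

```text
t 16.02 pos [543.48  218.795 285.831] F [-0.138  0.038 -2.022] open 0.334 
shift [-4.263  4.34   9.288] rot [-0.068 -0.002  0.018] j [0.269 0.58  1.771 0.008 0.808 0.242]
```

Call:
{"op": "jog_arm", "data": {
  "deltas": [0, 4, 7, -0.068, -0.002, 0.018, 0.15, 15, 0, 0, 0, 0, 0, 0.15, 15, 0, 0, 0, 0, 0, 0.15, 0, 0, 0, 0, 0, 0, 0.15, 0, 0, 0, 0, 0, 0, 0.15]
}}

```text
t: 16.65
eef_pos: [546.1, 212.9, 250.2]
tcp_rot: [-1.44, 1.564, -2.922]
ft_force: [0.8, -0.3, -1.9]
opening: 0.337
```

```bash
python3 go.py 548.1 209.6 207.5 .09;  python3 - <<'E'
from h import *
from cell import env,eyes
c=eyes.read_camera("wrist");np.save("pics/w6.npy",c,allow_pickle=True);cv2.imwrite("pics/w6.png",c["image"][...,::-1])
b=np.array([[s*29,y+t*29,11] for y in (105,35) for s,t in ((1,1),(1,-1),(-1,-1),(-1,1))])
a=.09;print(proj(c,np.c_[545+np.cos(a)*b[:,0]-np.sin(a)*b[:,1],244.5+np.sin(a)*b[:,0]+np.cos(a)*b[:,1],b[:,2]]))
E
```

```text
t 16.65 pos [546.14  212.851 250.228] F [ 0.847 -0.319 -1.928] open 0.337 
shift [42.719  1.952  3.374] rot [-0.001  0.001  0.007] j [0.259 0.631 1.796 0.    0.722 0.17 ]
[[342.66236627 -87.1593649 ]
 [337.90609295  37.52643933]
 [232.06860012  37.89649686]
 [227.76828381 -86.45583721]
 [337.01424783  60.90617765]
 [333.07848635 164.08224655]
 [236.43509213 164.16243466]
 [232.87513206  61.21899706]]
```

View pics/w6.png

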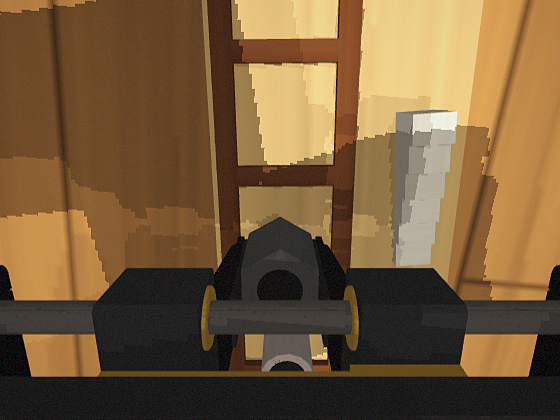

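Bay +35 is observed at (235..336, 62..165), within 2 px of the board fit, and the tube stands at (288,365). Lowering the nut.

Call:
{"op": "jog_arm", "data": {
  "deltas": [15, 2, 3.5, 0, 0.001, 0.007, 0.15, 12, 0, 0, 0, 0, 0, 0.15, 6, 0, 0, 0, 0, 0, 0.15, 0, 0, 0, 0, 0, 0, 0.15]
}}

```text
t: 17.2
eef_pos: [548.6, 209.0, 215.1]
tcp_rot: [1.779, 1.569, 0.297]
ft_force: [-0.2, 0.4, -1.4]
opening: 0.338
```

```bash
python3 go.py 548.1 209.6 207.5 .09
```

```text
t 17.2 pos [548.601 209.044 215.099] F [-0.195  0.418 -1.37 ] open 0.338 
shift [ 7.599 -0.46  -0.595] rot [-0.002 -0.    -0.001] j [0.252 0.684 1.813 0.    0.643 0.163]
```

Call:
{"op": "jog_arm", "data": {
  "deltas": [4, 0, 0, 0, 0, 0, 0.15, 3, 0, 0, 0, 0, 0, 0.15, 1, 0, 0, 0, 0, 0, 0.15, 0, 0, 0, 0, 0, 0, 0.15]
}}

```text
t: 17.7
eef_pos: [548.7, 209.2, 207.6]
tcp_rot: [1.755, 1.568, 0.272]
ft_force: [0.1, -0.6, -1.6]
opening: 0.333
```

Call:
{"op": "jog_arm", "data": {
  "deltas": [0, 0, 0, 0, 0, 0, 0.6, 0, 0, 0, 0, 0, 0, 0.6, 0, 0, 0, 0, 0, 0, 0.6, -20, 0, 0, 0, 0, 0, 0.6, -40, 0, 0, 0, 0, 0, 0.6, -30, 0, 0, 0, 0, 0, 0.6, 0, 0, 0, 0, 0, 0, 0.6]
}}

```text
t: 18.58
eef_pos: [548.7, 209.2, 300.3]
tcp_rot: [1.757, 1.568, 0.274]
ft_force: [0.2, 0.6, -0.2]
opening: 0.601
```

```bash
python3 go.py 526.6 -281.3 280 -.155;python3 - <<'E'
from h import *
from cell import env,eyes
c=eyes.read_camera("wrist");cv2.imwrite("pics/w7.png",c["image"][...,::-1])
E
```

```text
t 18.57 pos [548.675 209.177 300.261] F [ 0.174  0.618 -0.161] open 0.601 
shift [ 19.757 -65.236 486.641] rot [ 0.243 -0.001 -0.003] j [0.252 0.56  1.76  0.    0.817 0.164]
```

View pics/w7.png

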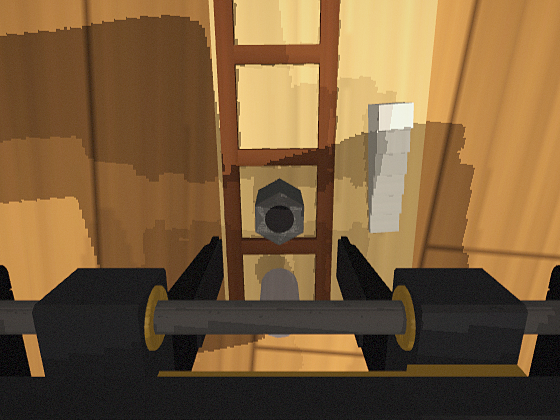

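The nut stands in the second bay from the right (280,215), and the tube is in the end bay. On to the block.

Call:
{"op": "jog_arm", "data": {
  "deltas": [0, -3, 25, 0, 0, 0, 0.6, 0, -5, 40, 0, 0, 0, 0.6, 0, -7, 50, 0, 0, 0, 0.6, 0, -7, 50, 0, 0, 0, 0.6, 0, -7, 50, 0, 0, 0, 0.6, 0, -7, 50, 0, 0, 0, 0.6, 0, -7, 50, 0, 0, 0, 0.6, 0, -7, 50, 0, 0, 0, 0.6, 0, -5, 35, 0, 0, 0, 0.6, 0, -4, 25, 0, 0, 0, 0.6]
}}

```text
t: 19.88
eef_pos: [525.0, -231.3, 285.0]
tcp_rot: [-1.926, 1.555, 2.878]
ft_force: [1.2, 0.2, 0.3]
opening: 0.599
```

```bash
python3 go.py 526.6 -281.3 280 -.155
```

```text
t 19.88 pos [ 525.038 -231.254  285.024] F [1.159 0.152 0.264] open 0.599 
shift [ 4.791 -2.95  50.006] rot [ 0.247 -0.004  0.016] j [-0.529  0.568  1.802 -0.006  0.787 -0.617]
```

Call:
{"op": "jog_arm", "data": {
  "deltas": [0, 0, 20, 0, 0, 0, 0.6, 0, -3, 18, 0, 0, 0, 0.6, 0, 0, 0, 0.12, -0.004, 0.016, 0.6, 0, 0, 0, 0.12, 0, 0, 0.6, 0, 0, 0, 0, 0, 0, 0.6, 0, 0, 0, 0, 0, 0, 0.6]
}}

```text
t: 20.62
eef_pos: [525.4, -272.6, 281.0]
tcp_rot: [-2.25, 1.566, 2.311]
ft_force: [0.5, -0.3, -0.2]
opening: 0.6
```

```bash
python3 go.py 526.6 -281.3 270 -.155;python3 - <<'E'
from h import *
from cell import env,eyes
c=eyes.read_camera("wrist");np.save("pics/w8.npy",c,allow_pickle=True);cv2.imwrite("pics/w8.png",c["image"][...,::-1])
print(proj(c,[[526.6,-281.3,56]]))
E
```

```text
t 20.62 pos [ 525.383 -272.587  281.03 ] F [ 0.46  -0.317 -0.178] open 0.6 
shift [10.996  2.562  8.461] rot [ 0.003 -0.003  0.004] j [-0.59   0.593  1.762  0.002  0.792 -0.439]
[[284.60574423 246.03235547]]
```

View pics/w8.png

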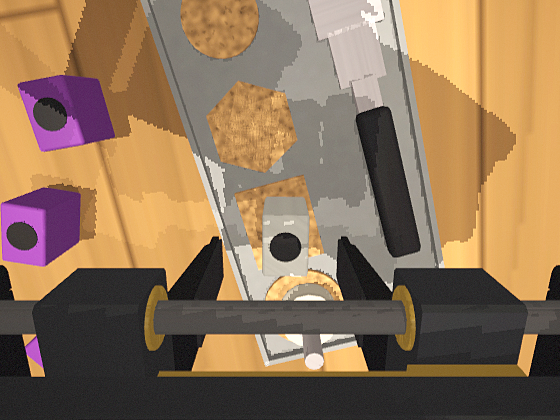

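The block is square to the jaws, with its bore at (286,247). Its face is grey-white, not purple, and it's on the rectangular pad. Descend and grip.

Call:
{"op": "jog_arm", "data": {
  "deltas": [15, 2.5, 8, 0.003, -0.003, 0.004, 0.5, 18, 0, 0, 0, 0, 0, 0.5, 15, 0, 0, 0, 0, 0, 0.5, 10, 0, 0, 0, 0, 0, 0.5, 0, 0, 0, 0, 0, 0, 0.5]
}}

```text
t: 21.3
eef_pos: [526.8, -282.0, 218.4]
tcp_rot: [0.684, 1.57, -1.038]
ft_force: [-0.5, -0.3, 0.2]
opening: 0.5
```

```bash
python3 go.py 526.6 -281.5 213 -.155
```

```text
t 21.3 pos [ 526.803 -282.039  218.353] F [-0.467 -0.329  0.202] open 0.5 
shift [ 5.353 -0.284 -0.504] rot [ 0.003  0.    -0.   ] j [-0.602  0.689  1.784 -0.     0.667 -0.45 ]
```

Call:
{"op": "jog_arm", "data": {
  "deltas": [5, 0, -0.5, 0, 0, 0, 0.5, 0, 0, 0, 0, 0, 0, 0.5, 0, 0, 0, 0, 0, 0, 0.1, 0, 0, 0, 0, 0, 0, 0.1, 0, 0, 0, 0, 0, 0, 0.1, 0, 0, 0, 0, 0, 0, 0.1]
}}

```text
t: 22.05
eef_pos: [527.2, -281.6, 214.5]
tcp_rot: [1.058, 1.568, -0.665]
ft_force: [-0.2, 0.1, -1.2]
opening: 0.292
```

Call:
{"op": "jog_arm", "data": {
  "deltas": [-20, 0, 0, 0, 0, 0, 0.1, -30, 0, 0, 0, 0, 0, 0.1, -35, 0, 0, 0, 0, 0, 0.1, 0, 0, 0, 0, 0, 0, 0.1]
}}

```text
t: 22.55
eef_pos: [526.9, -281.4, 301.1]
tcp_rot: [0.984, 1.57, -0.738]
ft_force: [-0.5, -0.5, -1.2]
opening: 0.292
```

```bash
python3 go.py 541.9 279.4 290 .09
```

```text
t 22.55 pos [ 526.896 -281.398  301.056] F [-0.477 -0.505 -1.174] open 0.292 
shift [  10.682  -69.769 -556.65 ] rot [-0.241  0.001 -0.001] j [-0.601  0.572  1.734 -0.     0.835 -0.45 ]
```

Call:
{"op": "jog_arm", "data": {
  "deltas": [0, -3, -25, 0, 0, 0, 0.1, 0, -5, -42, 0, 0, 0, 0.1, 0, -6, -50, 0, 0, 0, 0.1, 0, -6, -50, 0, 0, 0, 0.1, 0, -6, -50, 0, 0, 0, 0.1, 0, -6, -50, 0, 0, 0, 0.1, 0, -6, -50, 0, 0, 0, 0.1, 0, -6, -50, 0, 0, 0, 0.1, 0, -6, -50, 0, 0, 0, 0.1, 0, -5, -40, 0, 0, 0, 0.1]
}}

```text
t: 23.8
eef_pos: [535.5, 199.7, 290.6]
tcp_rot: [-1.545, 1.555, 3.014]
ft_force: [0.7, -0.1, -1.3]
opening: 0.295
```

```bash
python3 go.py 541.9 279.4 290 .09
```

```text
t 23.8 pos [535.493 199.739 290.614] F [ 0.653 -0.059 -1.348] open 0.295 
shift [  0.676  -5.821 -79.705] rot [-0.243 -0.002  0.016] j [0.241 0.557 1.804 0.008 0.796 0.388]
```

Call:
{"op": "jog_arm", "data": {
  "deltas": [0, -2, -30, 0, 0, 0, 0.1, 0, -2, -25, 0, 0, 0, 0.1, 0, -1, -12, 0, 0, 0, 0.1, 0, 0, 0, -0.12, -0.002, 0.016, 0.1, 0, 0, 0, -0.12, 0, 0, 0.1, 0, 0, 0, 0, 0, 0, 0.1]
}}

```text
t: 24.55
eef_pos: [535.0, 274.6, 284.2]
tcp_rot: [-1.214, 1.559, -2.686]
ft_force: [-0.4, -0.1, -1.7]
opening: 0.294
```

```bash
python3 go.py 541.9 279.4 250 .09
```

```text
t 24.55 pos [534.956 274.566 284.217] F [-0.431 -0.08  -1.672] open 0.294 
shift [34.119  7.754 -4.261] rot [0.009 0.004 0.011] j [ 0.365  0.6    1.734 -0.001  0.82   0.267]
```

Call:
{"op": "jog_arm", "data": {
  "deltas": [10, 7.5, -4, 0.009, 0.004, 0.011, 0.1, 20, 0, 0, 0, 0, 0, 0.1, 15, 0, 0, 0, 0, 0, 0.1, 0, 0, 0, 0, 0, 0, 0.1, 0, 0, 0, 0, 0, 0, 0.1]
}}

```text
t: 25.18
eef_pos: [542.9, 279.5, 235.7]
tcp_rot: [1.928, 1.57, 0.437]
ft_force: [-0.0, 0.2, -0.9]
opening: 0.287
```

```bash
python3 go.py 541.9 279.4 210.5 .09;python3 - <<'E'
from h import *
from cell import env,eyes
c=eyes.read_camera("wrist");np.save("pics/w9.npy",c,allow_pickle=True);cv2.imwrite("pics/w9.png",c["image"][...,::-1])
b=np.array([[s*29,y+t*29,11] for y in (105,) for s,t in ((1,1),(1,-1),(-1,-1),(-1,1))])
a=.09;print(proj(c,np.c_[545+np.cos(a)*b[:,0]-np.sin(a)*b[:,1],244.5+np.sin(a)*b[:,0]+np.cos(a)*b[:,1],b[:,2]]))
E
```

```text
t 25.18 pos [542.93  279.456 235.666] F [-0.006  0.232 -0.935] open 0.287 
shift [25.165 -1.055 -0.017] rot [-0.011 -0.    -0.001] j [0.367 0.677 1.742 0.    0.722 0.288]
[[330.6770214   51.54618301]
 [327.92600461 162.71310533]
 [224.40864449 163.88648579]
 [218.55304056  52.91667438]]
```

View pics/w9.png

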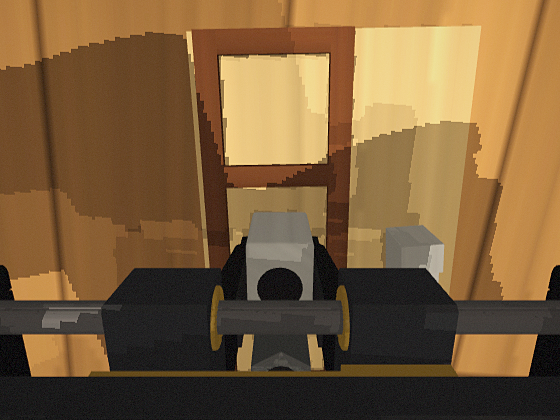

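The end bay is at (219..329, 54..165), matching the prediction within 2 px. Lowering the block.

Call:
{"op": "jog_arm", "data": {
  "deltas": [12, -1, 0, 0, 0, 0, 0.1, 6, 0, 0, 0, 0, 0, 0.1, 4, 0, 0, 0, 0, 0, 0.1, 0, 0, 0, 0, 0, 0, 0.1]
}}

```text
t: 25.72
eef_pos: [541.9, 279.4, 213.0]
tcp_rot: [1.887, 1.568, 0.395]
ft_force: [-0.0, 0.1, -1.0]
opening: 0.291
```

Call:
{"op": "jog_arm", "data": {
  "deltas": [2.5, 0, 0, 0, 0, 0, 0.1, 0, 0, 0, 0, 0, 0, 0.1, 0, 0, 0, 0, 0, 0, 0.1]
}}

```text
t: 26.1
eef_pos: [542.0, 279.4, 210.7]
tcp_rot: [1.881, 1.568, 0.389]
ft_force: [0.2, 0.3, 0.2]
opening: 0.294
```

```bash
python3 go.py 541.9 279.4 210.5 .09
```

```text
t 26.1 pos [542.036 279.444 210.7  ] F [0.229 0.263 0.244] open 0.294 
shift [ 0.2   -0.14   0.033] rot [-0.011 -0.001 -0.003] j [0.368 0.712 1.756 0.    0.67  0.288]
```

Call:
{"op": "jog_arm", "data": {
  "deltas": [0, 0, 0, 0, 0, 0, 0.5, 0, 0, 0, 0, 0, 0, 0.5, 0, 0, 0, 0, 0, 0, 0.5, -20, 0, 0, 0, 0, 0, 0.5, -40, 0, 0, 0, 0, 0, 0.5, -35, 0, 0, 0, 0, 0, 0.5, 0, 0, 0, 0, 0, 0, 0.5]
}}

```text
t: 26.98
eef_pos: [541.8, 279.3, 308.3]
tcp_rot: [1.895, 1.568, 0.404]
ft_force: [-0.4, -0.6, -0.6]
opening: 0.501
```

```bash
python3 go.py 531.5 -349 290 .09;python3 - <<'E'
from h import *
from cell import env,eyes
c=eyes.read_camera("wrist");cv2.imwrite("pics/w10.png",c["image"][...,::-1])
E
```

```text
t 26.98 pos [541.819 279.326 308.314] F [-0.424 -0.625 -0.59 ] open 0.501 
shift [ 17.641 -59.973 625.562] rot [-0.011 -0.001 -0.002] j [0.368 0.577 1.697 0.    0.866 0.288]
```

View pics/w10.png

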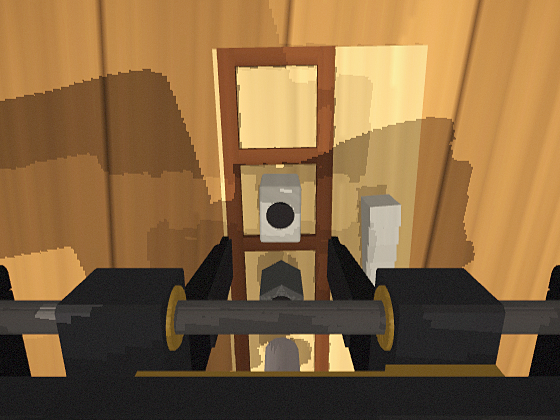

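The block stands in its bay at (280,215), with the nut and tube behind it. Last is the roller.

Call:
{"op": "jog_arm", "data": {
  "deltas": [0, -2, 25, 0, 0, 0, 0.5, 0, -4, 42, 0, 0, 0, 0.5, 0, -5, 50, 0, 0, 0, 0.5, 0, -5, 50, 0, 0, 0, 0.5, 0, -5, 50, 0, 0, 0, 0.5, 0, -5, 50, 0, 0, 0, 0.5, 0, -5, 50, 0, 0, 0, 0.5, 0, -5, 50, 0, 0, 0, 0.5, 0, -5, 50, 0, 0, 0, 0.5, 0, -5, 50, 0, 0, 0, 0.5]
}}

```text
t: 28.28
eef_pos: [530.9, -201.4, 294.4]
tcp_rot: [-1.779, 1.554, 3.018]
ft_force: [1.4, 0.9, -0.1]
opening: 0.501
```

```bash
python3 go.py 531.5 -349 290 .09
```

```text
t 28.27 pos [ 530.92  -201.437  294.352] F [ 1.401  0.864 -0.143] open 0.501 
shift [  4.043 -11.856 147.096] rot [-0.005 -0.003  0.016] j [-0.478  0.548  1.81  -0.008  0.799 -0.557]
```

Call:
{"op": "jog_arm", "data": {
  "deltas": [0, -3, 40, 0, 0, 0, 0.5, 0, -3, 40, 0, 0, 0, 0.5, 0, -3, 30, 0, 0, 0, 0.5, 0, -2, 14, 0, 0, 0, 0.5, 0, 0, 0, 0, 0, 0, 0.5, 0, 0, 0, 0, 0, 0, 0.5]
}}

```text
t: 29.02
eef_pos: [528.4, -331.6, 286.5]
tcp_rot: [-1.98, 1.545, 2.813]
ft_force: [-0.5, -0.1, 0.0]
opening: 0.499
```

```bash
python3 go.py 531.5 -349 280 .09;python3 - <<'E'
from h import *
from cell import env,eyes
c=eyes.read_camera("wrist");np.save("pics/w11.npy",c,allow_pickle=True);cv2.imwrite("pics/w11.png",c["image"][...,::-1])
print(proj(c,[[531.5,-349,72],[531.5,-349,30]]))
E
```

```text
t 29.02 pos [ 528.42  -331.635  286.496] F [-0.457 -0.116  0.003] open 0.499 
shift [ 6.271  1.821 17.623] rot [-0.009 -0.01   0.024] j [-0.665  0.624  1.67  -0.011  0.872 -0.739]
[[291.11170806 270.42785798]
 [290.76883542 243.40908592]]
```

View pics/w11.png

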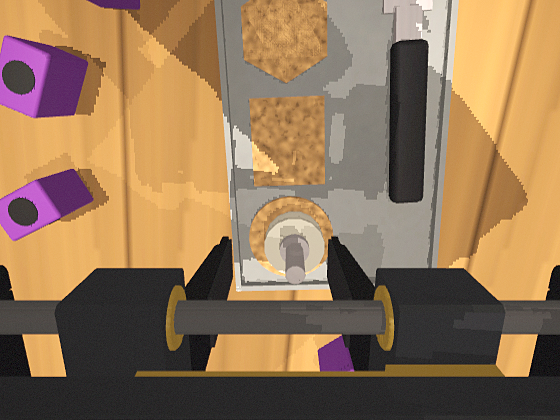

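```bash
python3 - <<'E'
from h import *
c=load("pics/w11.npy");print(onz(c,295,275,72),onz(c,292.5,241,30))
cv2.imwrite("pics/w11c.png",cv2.resize(c["image"][180:300,230:350,::-1],None,fx=5,fy=5,interpolation=cv2.INTER_CUBIC))
E
```

```text
[ 534.00036664 -351.67747823] [ 532.52692477 -347.13184307]
```

View pics/w11c.png

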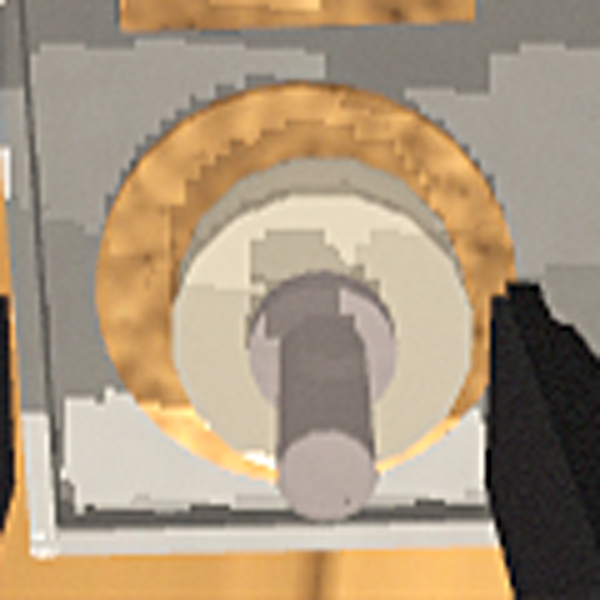

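The stem top is at (295,275) and the wheel centre at (294,246), so the roller is at about (533.6, −351). I'll grip the stem.

```bash
python3 go.py 533.6 -351 228 .09
```

```text
t 29.07 pos [ 528.465 -331.54   286.589] F [-0.161 -0.266 -0.662] open 0.501 
shift [58.28   4.941 20.413] rot [-0.009 -0.01   0.024] j [-0.665  0.624  1.67  -0.011  0.872 -0.739]
```

Call:
{"op": "jog_arm", "data": {
  "deltas": [0, 3, 18, -0.009, -0.01, 0.024, 0.5, 0, 2, 2, 0, 0, 0, 0.5, 0, 0, 0, 0, 0, 0, 0.5, 0, 0, 0, 0, 0, 0, 0.5]
}}

```text
t: 29.58
eef_pos: [536.2, -350.9, 286.7]
tcp_rot: [1.26, 1.568, -0.218]
ft_force: [-0.5, 0.3, 1.2]
opening: 0.498
```

```bash
python3 go.py 533.6 -351 228 .09
```

```text
t 29.57 pos [ 536.162 -350.934  286.725] F [-0.493  0.33   1.157] open 0.498 
shift [58.719 -2.697 -0.217] rot [ 0.003  0.001 -0.002] j [-0.683  0.642  1.631  0.001  0.867 -0.776]
```

Call:
{"op": "jog_arm", "data": {
  "deltas": [15, -2.5, 0, 0.003, 0.001, -0.002, 0.5, 18, 0, 0, 0, 0, 0, 0.5, 15, 0, 0, 0, 0, 0, 0.5, 5, 0, 0, 0, 0, 0, 0.5, 0, 0, 0, 0, 0, 0, 0.5]
}}

```text
t: 30.2
eef_pos: [533.2, -350.6, 228.5]
tcp_rot: [-2.48, 1.568, 2.322]
ft_force: [-0.8, -0.4, -1.2]
opening: 0.504
```

```bash
python3 go.py 533.6 -351 228 .09
```

```text
t 30.2 pos [ 533.196 -350.634  228.546] F [-0.782 -0.357 -1.178] open 0.504 
shift [0.545 0.37  0.402] rot [-0.    -0.002  0.002] j [-0.685  0.716  1.672  0.001  0.757 -0.775]
```

Call:
{"op": "jog_arm", "data": {
  "deltas": [0, 0, 0, 0, 0, 0, 0, 0, 0, 0, 0, 0, 0, 0, 0, 0, 0, 0, 0, 0, 0, 0, 0, 0, 0, 0, 0, 0, 0, 0, 0, 0, 0, 0, 0, 0, 0, 0, 0, 0, 0, 0]
}}

```text
t: 30.95
eef_pos: [533.4, -350.8, 229.9]
tcp_rot: [-2.964, 1.57, 1.838]
ft_force: [-0.4, 1.3, -1.2]
opening: 0.117
```

Call:
{"op": "jog_arm", "data": {
  "deltas": [-15, 0, 0, 0, 0, 0, 0, -30, 0, 0, 0, 0, 0, 0, -35, 0, 0, 0, 0, 0, 0, 0, 0, 0, 0, 0, 0, 0]
}}

```text
t: 31.45
eef_pos: [533.4, -350.8, 314.8]
tcp_rot: [2.02, 1.57, 0.539]
ft_force: [-0.7, -0.4, -2.2]
opening: 0.122
```

```bash
python3 go.py 535.6 349.1 310 .09;python3 - <<'E'
from h import *
from cell import env,eyes
c=eyes.read_camera("wrist");cv2.imwrite("pics/w12.png",c["image"][...,::-1])
E
```

```text
t 31.45 pos [ 533.445 -350.843  314.782] F [-0.697 -0.375 -2.155] open 0.122 
shift [   4.927   64.838 -696.935] rot [-0. -0. -0.] j [-0.685  0.605  1.615  0.     0.921 -0.775]
```

View pics/w12.png

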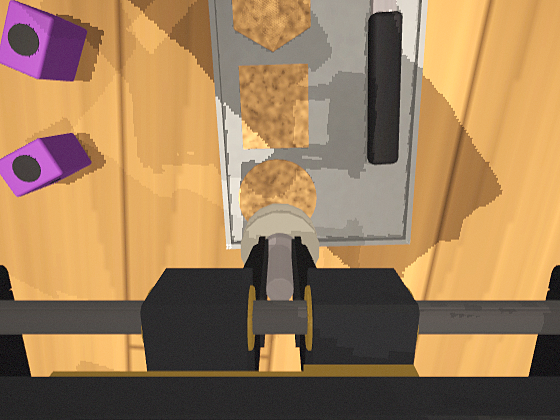

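The roller is lifted upright. Moving it to the left-hand bay.

Call:
{"op": "jog_arm", "data": {
  "deltas": [0, 2, -20, 0, 0, 0, 0, 0, 4, -40, 0, 0, 0, 0, 0, 4.6, -50, 0, 0, 0, 0, 0, 4.6, -50, 0, 0, 0, 0, 0, 4.6, -50, 0, 0, 0, 0, 0, 4.6, -50, 0, 0, 0, 0, 0, 4.6, -50, 0, 0, 0, 0, 0, 4.6, -50, 0, 0, 0, 0, 0, 4.6, -50, 0, 0, 0, 0, 0, 4.6, -50, 0, 0, 0, 0]
}}

```text
t: 32.75
eef_pos: [528.6, 131.7, 306.7]
tcp_rot: [-2.048, 1.552, 2.751]
ft_force: [1.6, -0.2, -1.6]
opening: 0.118
```

```bash
python3 go.py 535.6 349.1 300 .09
```

```text
t 32.75 pos [528.574 131.707 306.653] F [ 1.566 -0.156 -1.593] open 0.118 
shift [   8.12    25.959 -215.902] rot [-0.003 -0.009  0.017] j [0.122 0.504 1.857 0.013 0.798 0.025]
```

Call:
{"op": "jog_arm", "data": {
  "deltas": [0, 5, -45, -0.003, -0.009, 0.017, 0, -1, 5, -45, 0, 0, 0, 0, -1, 5, -45, 0, 0, 0, 0, 0, 5, -35, 0, 0, 0, 0, 0, 4, -22, 0, 0, 0, 0, 0, 1, -10, 0, 0, 0, 0, 0, 0, 0, 0, 0, 0, 0, 0, 0, 0, 0, 0, 0, 0]
}}

```text
t: 33.75
eef_pos: [527.8, 346.8, 302.7]
tcp_rot: [-1.269, 1.559, -2.744]
ft_force: [-0.8, -0.5, -0.2]
opening: 0.122
```

```bash
python3 go.py 535.6 349.1 260 .09
```

```text
t 33.75 pos [527.765 346.818 302.693] F [-0.795 -0.5   -0.182] open 0.122 
shift [42.591  8.513 -1.677] rot [0.006 0.004 0.012] j [0.477 0.612 1.641 0.001 0.901 0.38 ]
```

Call:
{"op": "jog_arm", "data": {
  "deltas": [12, 8, -2, 0.006, 0.004, 0.012, 0, 15, 0, 0, 0, 0, 0, 0, 10, 0, 0, 0, 0, 0, 0, 0, 0, 0, 0, 0, 0, 0, 0, 0, 0, 0, 0, 0, 0]
}}

```text
t: 34.38
eef_pos: [536.6, 347.6, 262.2]
tcp_rot: [-0.989, 1.571, -2.474]
ft_force: [0.1, 0.2, -1.0]
opening: 0.12
```

```bash
python3 go.py 535.6 349.1 226.5 .09;python3 - <<'E'
from h import *
from cell import env,eyes
c=eyes.read_camera("wrist");cv2.imwrite("pics/w13.png",c["image"][...,::-1])
c=eyes.read_camera("scene");cv2.imwrite("pics/s13.png",cv2.resize(c["image"][200:380,290:490,::-1],None,fx=3.3,fy=3.3,interpolation=cv2.INTER_CUBIC))
E
```

```text
t 34.38 pos [536.611 347.564 262.192] F [ 0.101  0.241 -1.048] open 0.12 
shift [35.692 -0.87  -1.62 ] rot [-0.003  0.     0.   ] j [ 0.472  0.672  1.651 -0.     0.819  0.385]
```

View pics/w13.png

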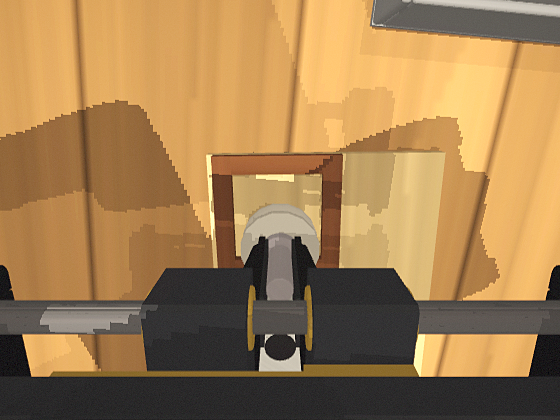

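View pics/s13.png

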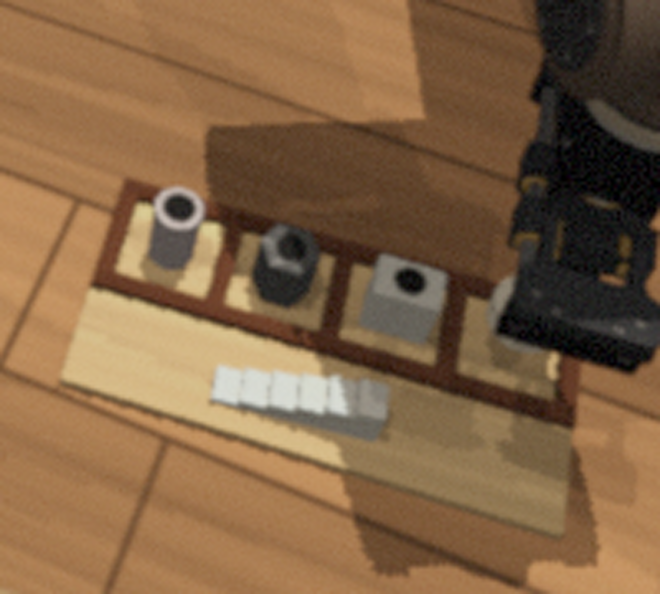

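The roller is held upright over the end bay, whose far edge runs (232..323, 175). The tube, nut and block stand in their bays. Lowering.

Call:
{"op": "jog_arm", "data": {
  "deltas": [12, -1, -1.5, 0, 0, 0, 0, 10, 0, 0, 0, 0, 0, 0, 6, 0, 0, 0, 0, 0, 0, 0, 0, 0, 0, 0, 0, 0]
}}

```text
t: 34.98
eef_pos: [535.2, 349.3, 232.6]
tcp_rot: [1.926, 1.57, 0.442]
ft_force: [-0.5, 0.2, -0.9]
opening: 0.118
```

```bash
python3 go.py 535.6 349.1 226 .09
```

```text
t 34.98 pos [535.184 349.25  232.599] F [-0.533  0.215 -0.89 ] open 0.118 
shift [6.599 0.398 0.187] rot [-0.003 -0.    -0.   ] j [ 0.475  0.711  1.668 -0.     0.762  0.388]
```

Call:
{"op": "jog_arm", "data": {
  "deltas": [3, 0, 0, 0, 0, 0, 0, 3, 0, 0, 0, 0, 0, 0, 0.8, 0, 0, 0, 0, 0, 0, 0, 0, 0, 0, 0, 0, 0]
}}

```text
t: 35.48
eef_pos: [535.4, 349.3, 225.9]
tcp_rot: [1.924, 1.569, 0.44]
ft_force: [0.6, 0.1, -0.7]
opening: 0.121
```

Call:
{"op": "jog_arm", "data": {
  "deltas": [0, 0, 0, 0, 0, 0, 0.4, 0, 0, 0, 0, 0, 0, 0.4, 0, 0, 0, 0, 0, 0, 0.4, -20, 0, 0, 0, 0, 0, 0.4, -40, 0, 0, 0, 0, 0, 0.4, -40, 0, 0, 0, 0, 0, 0.4, -40, 0, -30, 0, 0, 0, 0.4, 0, 0, -40, 0, 0, 0, 0.4, 0, 0, -40, 0, 0, 0, 0.4, 0, 0, 0, 0, 0, 0, 0.4]
}}

```text
t: 36.72
eef_pos: [524.7, 460.8, 381.8]
tcp_rot: [2.094, 1.561, 0.609]
ft_force: [0.5, 0.4, -0.1]
opening: 0.402
```

```bash
python3 - <<'E'
from h import *
from cell import env,eyes
s=env.state();print(s["t"],s["eef_pos"])
c=eyes.read_camera("scene");cv2.imwrite("pics/s14.png",cv2.resize(c["image"][200:380,290:490,::-1],None,fx=3.3,fy=3.3,interpolation=cv2.INTER_CUBIC))
c=eyes.read_camera("top");np.save("pics/t14.npy",c,allow_pickle=True)
cv2.imwrite("pics/t14.png",cv2.resize(c["image"][135:225,75:222,::-1],None,fx=5.4,fy=5.4,interpolation=cv2.INTER_CUBIC))
E
```

```text
36.725 [524.70838736 460.78251228 381.80161896]
```

View pics/s14.png

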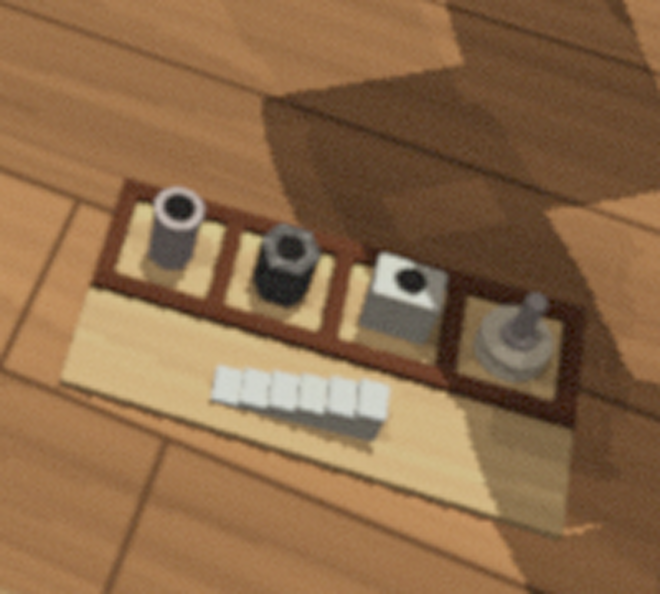

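View pics/t14.png

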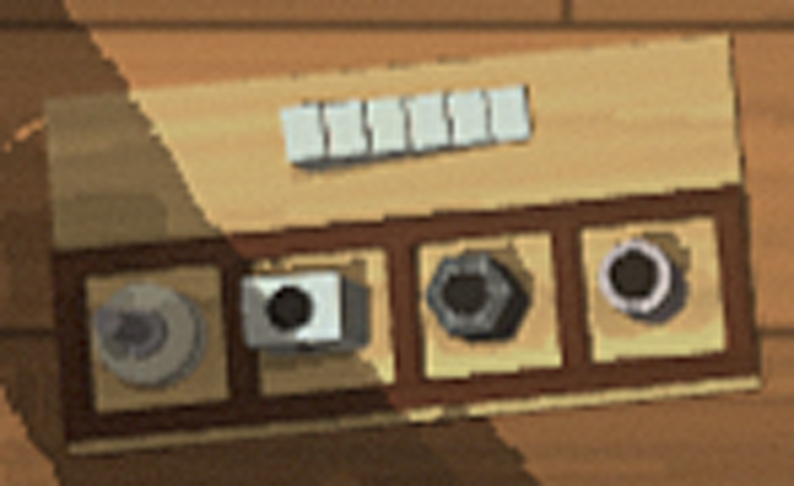

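```bash
python3 - <<'E'
from h import *
c=load("pics/t14.npy");q=np.array([544.48,245.98]);a=.09
for n,p,z in [("tube",(635,274),58),("nut",(463,293),50),("block",(290,307),52),("wheel",(148,333),26)]:
    w=onz(c,(p[0]+.5)/5.4-.5+75,(p[1]+.5)/5.4-.5+135,z)-q
    print(n,w[0]*np.cos(a)+w[1]*np.sin(a),-w[0]*np.sin(a)+w[1]*np.cos(a))
E
```

```text
tube 1.5385230877648137 -105.13491203945505
nut 1.2624164316276691 -33.30170146771937
block 1.6423977986603309 36.75363564418456
wheel -0.15733054764257837 103.78747981036203
```

All four parts are within 2 mm of their bay centres, upright and inside the bays, and the gripper is clear. Handing in.

```bash
python3 -c "
from cell import env
print(env.job_done())"
```

```text
the job is handed in; nothing more can be done
None
```

All four parts stand in the board's bays in reverse order. From left to right on the board they are roller, block, nut, tube; on the tray they were tube, nut, block, roller. I handed the job in at about 37 s of the 109 s allowed; it gives no verdict.

- **Position:** the last top view puts every part within about 2 mm of its bay centre, along and across the board (15 mm is allowed).
- **Standing:** the scene view shows all four upright inside the bays and off the strips, with the gripper well clear. I did not measure tilt or floor height. I judged seating from the release heights, which matched the bay floor within about 1 mm.
- **Look-alikes:** I did not touch any of the purple blocks.
- **Disagreements:** the top and wrist cameras differed by about 2 mm along the row, within their stated accuracy. The force reading with the roller held varied between −0.2 and −2.2 N, so I checked by picture that it was still gripped before lowering it.

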